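# Make up the inlet and exhaust valve kits on their bored blocks

### The job

Make up the two valve kits for the cylinder head: stand each valve on its head in the bored block whose recess fits it, then slip the tall spring over the stem of the wide-headed inlet valve, and the short spring, with the rotator cap on top of it, over the stem of the narrow-headed exhaust valve. Springs and cap must sit squarely all the way down; never let a valve fall over.

Things in the scene. Friction and masses are not known exactly. Their poses are not given: they have to be found in the camera images.
- inlet_block_recess (a point): Centre of the floor of the large recess in the inlet block. The block is fixed: light wood, 96 x 96 mm, 20 mm high; round recess 56 mm wide and 10 mm deep in the middle of its top (floor 10 mm above the bench), mouth bevelled 3 mm. A 16 mm pocket in one corner already holds the two split collets: leave it. z is up; yaw varies.
- exhaust_block_recess (a point): Centre of the floor of the recess in the exhaust block: same block as the inlet one (fixed, 96 x 96 x 20 mm, light wood, corner pocket with collets) but its round recess is only 43 mm wide, 10 mm deep, mouth bevelled 3 mm.
- inlet_valve: Inlet valve, loose steel poppet valve standing on its head on the bench: head 46 mm wide, plain stem 8 mm thick, 90 mm high in all. Origin: centre of the head's flat underside; z runs up the stem. The head is 4 mm thick at the rim, its upper side rises to 8 mm near the stem, and from 17 mm up there is only the stem. Grip the stem from above.
- exhaust_valve: Exhaust valve, the same shape but smaller: head 35 mm wide, stem 8 mm thick, 84 mm high in all. Origin: centre of the head's flat underside; z runs up the stem.
- tall_spring: Tall valve spring, dark steel coil standing upright on the bench, 62 mm high, 33 mm outside, 25 mm clear inside, rigid under the gripper. Origin: the middle of the spring (31 mm above its foot); z along its axis, both ends alike. On a valve its foot rests on the head's upper side, about 6 mm above the valve's underside.
- short_spring: Short valve spring, the same coil but 44 mm high (33 mm outside, 25 mm clear inside). Origin: the middle of the spring (22 mm above its foot); z along its axis.
- rotator_cap: Valve rotator cap, a thick bright steel ring lying flat on the bench: 34 mm outside, 13 mm high, through bore 19 mm wide at the underside, narrowing to 16 mm at the top. Origin: centre of its underside; z up through the bore. It goes flat on top of the short spring, with the valve stem through its bore.

How it is judged (in metres and radians):
At the end, for the whole second after the job is handed in: Each valve upright on its head on its own recess floor (9 mm off centre, 2.5 mm in height); each spring over its valve's stem and down on the head (12 mm, square to 0.2 rad); rotator cap upright, flat on the short spring, 8 mm from the exhaust valve's axis; all released, at rest (horizontal distance between inlet_valve and inlet_block_recess below 0.009 m and z of inlet_valve in the frame of inlet_block_recess between -0.0025 and 0.0025 m and angle between each of inlet_valve, exhaust_valve's own z axis and vertical below 0.08 rad and horizontal distance between exhaust_valve and exhaust_block_recess below 0.009 m and z of exhaust_valve in the frame of exhaust_block_recess between -0.0025 and 0.0025 m and horizontal distance between tall_spring and inlet_valve below 0.012 m and z of tall_spring in the frame of inlet_valve between 0.032 and 0.043 m and angle between the z axis of tall_spring and the z axis of inlet_valve, either way round below 0.2 rad and horizontal distance between short_spring and exhaust_valve below 0.012 m and z of short_spring in the frame of exhaust_valve between 0.023 and 0.034 m and angle between the z axis of short_spring and the z axis of exhaust_valve, either way round below 0.2 rad and horizontal distance between rotator_cap and exhaust_valve below 0.008 m and z of rotator_cap in the frame of short_spring between 0.019 and 0.026 m and angle between rotator_cap's own z axis and vertical below 0.2 rad and linear speed of each of inlet_valve, exhaust_valve, tall_spring, short_spring, rotator_cap below 0.02 m/s); the robot touches nothing.
It fails at once if a valve falls over (angle between any of inlet_valve, exhaust_valve's own z axis and vertical above 1.1 rad).
It also fails if it takes over 115 s, if anything falls off the work surface, if the arm or the gripper's body presses on something with over 40 N, if the wrist force passes 120 N, or if a joint passes its speed limit or range.

### The arm

A 6-joint arm with a two-finger parallel gripper is mounted at the origin on a cart in front of the work surface, level with it; the furniture and walls round the work are solid. World frame = base frame: x ahead of the robot, y to its left, z up, the work surface at z = 0. Lengths are in mm, angles in rad, forces in N, time in s.
With the tool pointing down it reaches from about 350 to 775 mm from the base axis. Payload 5.5 kg.
Tool frame: the origin (TCP) lies midway between the tips of the shut fingers; the grasp point (between the pads) lies 19 mm behind it (arm.tcp_to_grasp is the distance from the TCP to the grasp point, in mm); z points along the fingers, y is the line along which they close (so a half turn about z gives the same grasp; the last joint's range is limited). The gripper opens to 85 mm and grips with 20 to 120 N. Pads are 22 mm wide; open, the fingers measure 114 mm over their backs; the gripper's body (76 mm by 85 mm) begins 54 mm behind the grasp point. The pads swing forward as they close: fully open they stand 13 mm farther back than shut.
Start: joints at [1.03, 0.313, 0.046, 1.304, 0, 1.431], TCP at [224.367, 529.463, 231.323] pointing down, gripper open.
Joint ranges: [-2.76, 2.76], [-0.86, 1.69], [-1.03, 1.26], [-2.2, 2.34], [-1.47, 1.5], [-3.14, 3.14]. Speed limits (rad/s): [2.57, 2.57, 3.14, 3.14, 3.14, 3.14].

### API

Orientations are given as a unit quaternion [x, y, z, w].
In Python, from station import arm, eyes gives the robot as it stands.
- The arm moves only by the tool move_arm, never from a script. Its argument "steps" is a list of rows, each a list of 7 numbers: the shift along the tool's x, y, z scaled (see below), then the turn, a rotation vector about the tool's x, y, z scaled (see below), then the closure, from 0 (fully open) to 1 (shut). A call has 1 to 8 rows; each row shifts and turns the commanded pose from where the row before left it, along the tool's axes as they then stand; what a row does not reach is not made up. The controller multiplies each number of a shift by 0.03 m and each number of a turn by 5 degrees. A row lasts 1/12 s, in which the tool goes at most 41.7 mm and 7.16 degrees, less where a joint would pass 70% of its speed; a pose out of reach is approached as far as the arm can. A call with a number of a shift or a turn outside -1 to 1 is refused whole. A call with a gripper value outside its range is refused whole. The fingers move at their own pace and stop on an object; "force" is the grip in N (left out, the last holds). Time passes only in rows, so rows that do not move let the fingers close. It gives the time, the measured TCP pose, the force, the opening and the grip force at its end, in the units of the state.
- arm.get_obs(): the state, without advancing time (a new reading comes with each control period).
- eyes.capture(name): name is "scene" or "top" or "wrist"; returns (picture, depth): 420x560x3 uint8, red, green, blue; 420x560 float32, mm along the optical axis (not along the pixel's ray), 0 where there is no reading.
- eyes.camera_model(name): a dict with "intrinsics" (3x3 intrinsics, pixels), "R" (3x3) and "t" (3): a world point X has camera coordinates R X + t. Camera axes: x right, y down, z forward; pixel columns grow to the right and rows downward; lengths in mm; the calibration is good to about 2 mm. A picture is of the moment at which its call begins: read the wrist's pose just before it. camera_model takes no time and is no camera call; for the wrist camera it gives the pose at the moment of the call.
- arm.hand_in(): hands the job in; it is judged then, once.
The state is a dict: "time": time; "qpos": joint angles; "dq": joint speeds; "joint_efforts": joint torques, N m; "tcp_pos": TCP position; "orientation": TCP orientation; "wrist_force": force on the tool from outside, world axes, zero at the start; "torque": the same for the moment, N m; "grip_width": opening from 0.0 (shut) to 1.0 (fully open); "finger_force": force on a finger pad.
Only numpy, scipy, OpenCV 4.12 (cv2) and the standard library are available. Lean on these libraries where they do the work, as an engineer would, in place of code of your own. Each camera call takes 0.05 s, during which the arm holds its last target. There are 200 camera calls.

## Working session

There is one attempt and no reset: what is moved stays moved. The work goes in short steps, Python scripts to look and compute and a tool call to move; the robot and the scene stay as the last step left them, time stands still between calls to the robot, and variables do not carry over. Pictures are saved under pics/ and viewed, at most 14 in all, crops included, and the job is handed in when it is done.

Besides the shell and the picture viewer there is one more tool, called after ">>>" as a command line: name --pt "numbers of a row" for each row, then --argument value for the rest. move_arm: Moves the arm, as the interface text tells. Its arguments: {"type":"object","properties":{"steps":{"type":"array"},"force":{"type":"number"}},"required":["steps"]}

```bash
ls; mkdir -p pics; python3 - <<'E'
from station import arm, eyes
import cv2, numpy as np
o=arm.get_obs(); print({k:np.round(v,3).tolist() for k,v in o.items()})
for n in ("scene","top"):
    p,d=eyes.capture(n); cv2.imwrite(f"pics/{n}0.png",cv2.cvtColor(p,cv2.COLOR_RGB2BGR)); np.save(f"pics/{n}0.npy",d)
    m=eyes.camera_model(n); print(n,np.round(m["intrinsics"],1).tolist(),np.round(m["R"],3).tolist(),np.round(m["t"],1).tolist(),d[::100,::100])
E
```

```text
pics
{'time': 0.0, 'qpos': [1.03, 0.314, 0.045, 1.304, 0.0, 1.431], 'dq': [-0.001, 0.001, -0.002, -0.0, -0.001, -0.0], 'joint_efforts': [0.001, -48.063, 29.853, 0.019, -0.0, 0.0], 'tcp_pos': [224.086, 529.001, 230.42], 'orientation': [0.199, 0.98, -0.001, -0.0], 'wrist_force': [0.864, 0.291, -1.114], 'torque': [-0.041, 0.017, -0.004], 'finger_force': 0.0, 'grip_width': 1.0}
scene [[525.0, 0.0, 280.8], [0.0, 525.0, 201.5], [0.0, 0.0, 1.0]] [[0.728, -0.686, 0.012], [-0.296, -0.331, -0.896], [0.618, 0.649, -0.444]] [-309.2, 263.3, 643.8] [[ 908.19324 2191.0044  1532.2853  1385.5825  1172.368    972.59344]
 [1839.8564  1301.2186  1318.8391  1498.9865  1220.8602  1075.1411 ]
 [ 487.91177 1179.6263  1187.8446     0.      1201.7812  1142.0068 ]
 [ 500.49673 1074.0896   858.313    860.4888   665.23975  861.3219 ]
 [ 542.44727  653.794   1228.0206   713.94507  676.2201   677.0479 ]]
top [[510.1, 0.0, 278.8], [0.0, 510.1, 203.5], [0.0, 0.0, 1.0]] [[-0.001, -1.0, -0.024], [-1.0, 0.002, -0.028], [0.028, 0.024, -0.999]] [143.8, 534.2, 1114.9] [[ 825.5603 1059.221  1057.7756 1065.5492 1064.8289 1063.301 ]
 [1158.0536 1053.8369 1141.4524 1139.6205 1136.3763 1127.1926]
 [ 904.0259 1144.4603 1144.0656 1116.5402 1099.6481 1125.7689]
 [1114.0914 1131.4308 1100.5957 1131.6294 1121.6367 1115.3243]
 [ 691.5316 2038.0049 2033.8972 1120.8278 1118.3672 2001.601 ]]
```

View pics/scene0.png

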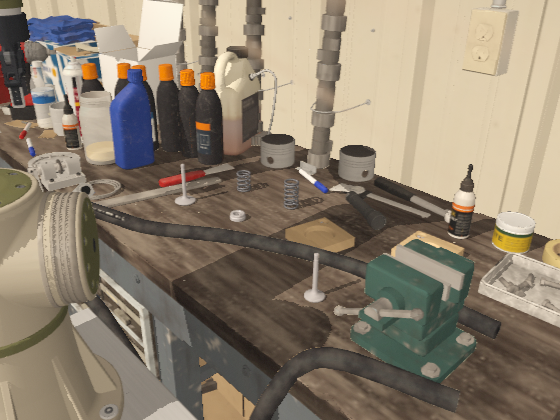

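View pics/top0.png

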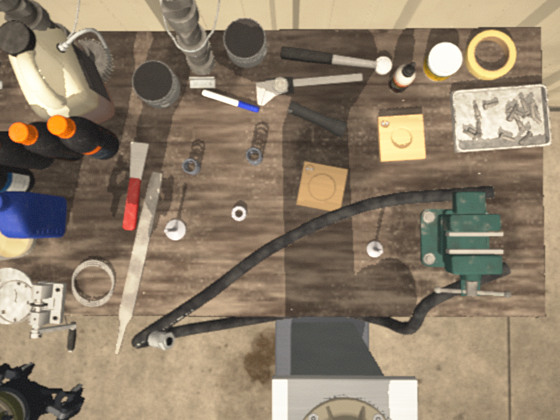

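The scene view shows a valve at (185,200), another at (315,295), springs at (243,180) and (291,195), and the cap at (237,215). In the top view the valve heads are at (175,230) and (375,250), the blocks at (322,186) and (401,138), the springs at (191,167) and (257,155), and the cap at (238,213).

```bash
python3 - <<'E'
import cv2
p=cv2.imread("pics/top0.png")[115:265,160:430]
cv2.imwrite("pics/topc.png",cv2.resize(p,None,fx=2.9,fy=2.9,interpolation=cv2.INTER_CUBIC))
E
```

```text
(no output)
```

View pics/topc.png

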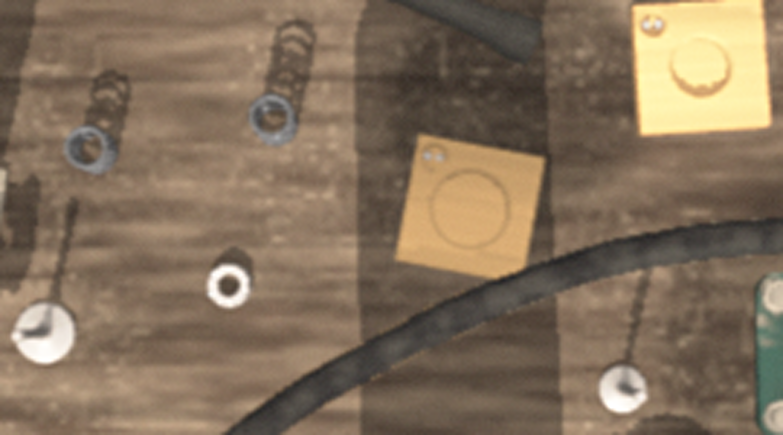

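```bash
cat > h.py <<'E'
import numpy as np, cv2
from station import arm, eyes
def ray(m,u,v,z):
    "world point on plane z for pixel"
    d=m["R"].T@np.linalg.inv(m["intrinsics"])@[u,v,1]; c=-m["R"].T@m["t"]
    return c+d*(z-c[2])/d[2]
def cloud(m,d):
    v,u=np.indices(d.shape); P=np.stack([u,v,np.ones_like(u)],-1)@np.linalg.inv(m["intrinsics"]).T*d[...,None]
    W=(P-m["t"])@m["R"]; W[d==0]=np.nan; return W
E
python3 - <<'E'
from h import *
m=eyes.camera_model("top")
for n,U,V,z in [("iv",45,333,4),("ev",623,389,4),("ib",470,209,20),("eb",700,67,20),("ss",91,149,44),("ts",274,118,62),("cap",229,286,13)]:
    print(n,np.round(ray(m,160+(U+.5)/2.9-.5,115+(V+.5)/2.9-.5,z),1))
W=cloud(m,np.load("pics/top0.npy"))
for n,u,v in [("hose",258,245),("hose2",330,212),("hose3",400,195),("hose4",450,192),("vise",480,240),("bench",230,190),("bench2",350,240),("ib",345,190),("eb",420,150),("screwdr",130,200),("file",150,220),("hammer",318,118),("pipe",187,40)]: print(n,np.round(np.nanmedian(W[v-1:v+2,u-1:u+2].reshape(-1,3),0)))
E
```

```text
iv [477.2 373.1   4. ]
ev [434.4 -67.4   4. ]
ib [570.4  48.8  20. ]
eb [ 676.6 -124.    20. ]
ss [614.2 330.3  44. ]
ts [634.5 193.3  62. ]
cap [512.9 231.   13. ]
hose [442. 189.  -2.]
hose2 [515.  31.  22.]
hose3 [ 552. -119.   26.]
hose4 [ 558. -227.   27.]
vise [ 457. -267.   86.]
bench [565. 252.  -2.]
bench2 [454. -14.  -1.]
ib [564.  -4.   0.]
eb [ 649. -165.   20.]
screwdr [543. 470.  17.]
file [498. 429.   6.]
hammer [719.  57.  29.]
pipe [832. 308. 201.]
```

```bash
cat >> h.py <<'E'
from scipy.spatial.transform import Rotation as Ro
def go(*T,n=None):
    "print the per-row shift (units) for straight legs from the present pose to each target in turn"
    o=arm.get_obs(); R=Ro.from_quat(o["orientation"]).as_matrix(); p=np.array(o["tcp_pos"])
    t=2*[0]; print("t %.1f p"%o["time"],np.round(p,1),"yaw",np.round(np.arctan2(R[1,1],R[0,1]),3),"z",np.round(R[:,2],3),"f",np.round(o["wrist_force"],1),"w %.3f ff %.1f"%(o["grip_width"],o["finger_force"]))
    for T_ in T:
        d=R.T@(np.array(T_)-p)/30; k=n or max(1,int(np.ceil(np.linalg.norm(d)/1.0))); print(k,"rows",np.round(d/k,3)); p=np.array(T_,float)
def snap(name,f):
    m=eyes.camera_model(name); p,d=eyes.capture(name); cv2.imwrite(f"pics/{f}.png",cv2.cvtColor(p,cv2.COLOR_RGB2BGR)); np.savez(f"pics/{f}.npz",d=d,**m); return p,d,m
E
python3 -c "
from h import *
go((477,373,200))
m=eyes.camera_model('wrist');print(-m['R'].T@m['t'],m['R'])"
```

```text
t 0.1 p [224.1 529.  230.5] yaw 1.17 z [-0.001 -0.001 -1.   ] f [-0.6 -0.4  0.2] w 1.002 ff 0.0
10 rows [-0.979 -0.15   0.102]
[163.85143536 554.63670455 373.513999  ] [[ 0.39051465  0.92059441 -0.00206089]
 [ 0.88976807 -0.3768618   0.25746448]
 [ 0.23624369 -0.10237737 -0.96628556]]
```

>>> move_arm --pt "-0.979 -0.15 0.1 0 0 0 0" --pt "-0.979 -0.15 0.1 0 0 0 0" --pt "-0.979 -0.15 0.1 0 0 0 0" --pt "-0.979 -0.15 0.1 0 0 0 0" --pt "-0.979 -0.15 0.1 0 0 0 0" --pt "-0.979 -0.15 0.1 0 0 0 0" --pt "-0.979 -0.15 0.1 0 0 0 0" --pt "-0.979 -0.15 0.1 0 0 0 0"

```text
time: 0.77
tcp_pos: [427.5, 403.5, 206.7]
orientation: [0.199, 0.98, -0.0, -0.0]
wrist_force: [0.1, 1.0, -1.3]
grip_width: 0.997
finger_force: 0.0
```

>>> move_arm --pt "-0.979 -0.15 0.1 0 0 0 0" --pt "-0.979 -0.15 0.1 0 0 0 0" --pt "0 0 0 0 0 0 0" --pt "0 0 0 0 0 0 0"

```text
time: 1.1
tcp_pos: [478.0, 372.2, 200.3]
orientation: [0.2, 0.98, -0.0, -0.001]
wrist_force: [0.4, 0.3, 0.3]
grip_width: 1.006
finger_force: 0.0
```

```bash
python3 -c "
from h import *
go((477,373,140),(477,373,31))
snap('wrist','w1')"
```

```text
t 1.1 p [478.  372.2 200.3] yaw 1.167 z [-0.002 -0.001 -1.   ] f [0.4 0.3 0.3] w 1.006 ff 0.0
3 rows [0.013 0.004 0.67 ]
4 rows [-0.001  0.001  0.908]
```

View pics/w1.png

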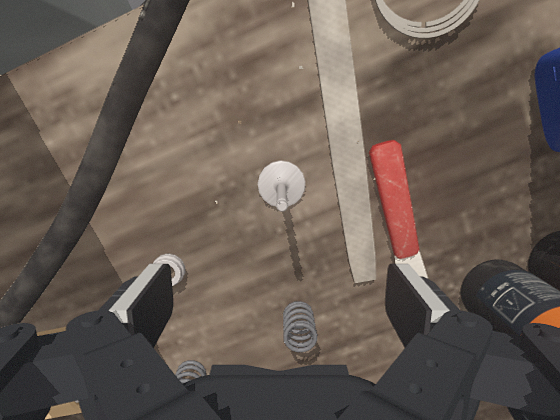

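Wrist view: valve head centre at (281,185), stem tip at (282,206), short spring top at (299,345), cap at (172,268).

```bash
python3 -c "
from h import *
m=dict(np.load('pics/w1.npz'))
for n,u,v,z in [('head',281,184,4),('stem',282,206,90),('ssfoot',297,312,0),('cap',172,270,13)]: print(n,np.round(ray(m,u,v,z),1))
P=m['R']@[477,373,4]+m['t'];q=m['intrinsics']@P;print(q[:2]/q[2])
"
```

```text
head [477.1 374.3   4. ]
stem [477.5 374.5  90. ]
ssfoot [613.8 334.9  -0. ]
cap [513.3 239.6  13. ]
[279.74355386 184.37474655]
```

>>> move_arm --pt "0.047 0.045 0.8 0 0 0 0" --pt "0 0 0.84 0 0 0 0" --pt "0 0 0.84 0 0 0 0" --pt "0 0 0.84 0 0 0 0" --pt "0 0 0.84 0 0 0 0" --pt "0 0 0.84 0 0 0 0" --pt "0 0 0.64 0 0 0 0" --pt "0 0 0 0 0 0 0.3"

```text
time: 1.82
tcp_pos: [472.0, 374.5, 28.0]
orientation: [0.198, 0.98, -0.003, -0.003]
wrist_force: [-1.0, -0.1, -0.2]
grip_width: 0.881
finger_force: 0.0
```

>>> move_arm --pt "0 0 0 0 0 0 0.5" --pt "0 0 0 0 0 0 0.6" --pt "0 0 0 0 0 0 0.7" --pt "0 0 0 0 0 0 0.8" --pt "0 0 0 0 0 0 0.9" --pt "0 0 0 0 0 0 1" --pt "0 0 0 0 0 0 1" --pt "0 0 0 0 0 0 1" --force 50

```text
time: 2.48
tcp_pos: [477.1, 375.6, 33.2]
orientation: [0.199, 0.98, 0.001, 0.001]
wrist_force: [-1.3, 1.1, 6.3]
grip_width: 0.073
finger_force: 48.9
```

```bash
python3 -c "
from h import *
o=arm.get_obs()['tcp_pos']
go((o[0],o[1],110),(570.4,49.8,110),(570.4,49.8,60))"
```

```text
t 2.5 p [477.1 375.6  33.2] yaw 1.17 z [ 0.001  0.001 -1.   ] f [-1.3  1.1  6.3] w 0.073 ff 48.9
3 rows [-0.001  0.001 -0.853]
12 rows [-0.592 -0.732 -0.001]
2 rows [ 0.001 -0.001  0.833]
```

>>> move_arm --pt "0 0 -0.4 0 0 0 1" --pt "0 0 -0.8 0 0 0 1" --pt "0 0 -0.8 0 0 0 1" --pt "-0.3 -0.37 -0.55 0 0 0 1" --pt "-0.59 -0.73 0 0 0 0 1" --pt "-0.59 -0.73 0 0 0 0 1" --pt "-0.59 -0.73 0 0 0 0 1" --pt "-0.59 -0.73 0 0 0 0 1"

```text
time: 3.15
tcp_pos: [511.3, 252.0, 108.4]
orientation: [0.199, 0.98, -0.0, -0.0]
wrist_force: [0.6, 0.3, -1.7]
grip_width: 0.066
finger_force: 48.8
```

>>> move_arm --pt "-0.59 -0.73 0 0 0 0 1" --pt "-0.59 -0.73 0 0 0 0 1" --pt "-0.59 -0.73 0 0 0 0 1" --pt "-0.59 -0.73 0 0 0 0 1" --pt "-0.59 -0.73 0 0 0 0 1" --pt "-0.59 -0.73 0 0 0 0 1" --pt "-0.59 -0.73 0 0 0 0 1" --pt "-0.31 -0.38 0 0 0 0 1"

```text
time: 3.82
tcp_pos: [570.4, 46.7, 108.3]
orientation: [0.2, 0.98, -0.0, 0.0]
wrist_force: [0.7, -0.3, -2.0]
grip_width: 0.07
finger_force: 48.8
```

>>> move_arm --pt "0 0 0 0 0 0 1" --pt "0 0 0 0 0 0 1" --pt "0 0 0 0 0 0 1" --pt "0 0 0 0 0 0 1"

```text
time: 4.15
tcp_pos: [569.2, 50.8, 108.4]
orientation: [0.198, 0.98, 0.0, -0.0]
wrist_force: [0.4, -0.6, -1.6]
grip_width: 0.071
finger_force: 48.8
```

```bash
python3 -c "
from h import *
go((570.4,49.8,80),(570.4,49.8,43))
snap('wrist','w2')"
```

```text
t 4.2 p [569.2  50.8 108.4] yaw 1.171 z [-0.001  0.001 -1.   ] f [ 0.4 -0.6 -1.6] w 0.071 ff 48.8
1 rows [-0.049 -0.015  0.948]
2 rows [-0.001 -0.     0.617]
```

View pics/w2.png

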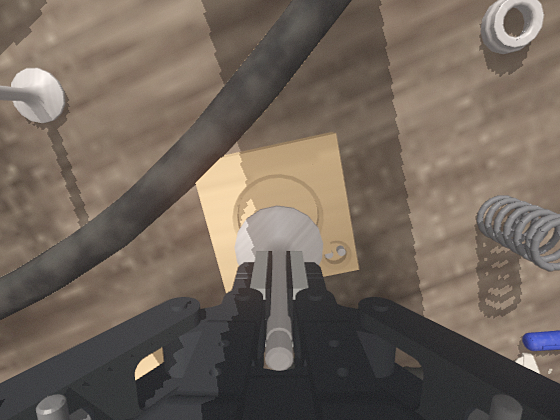

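Wrist view: recess mouth has edges at x 234 and 323 and its top at y 175, so its centre is near (279,218). The held valve head spans x 237–322, with its top at y 206. The cap is at (518,24) and the exhaust head at (40,95).

```bash
python3 -c "
from h import *
m=dict(np.load('pics/w2.npz'))
for n,u,v,z in [('recL',234,215,20),('recR',323,215,20),('recT',279,175,20),('headL',237,250,78),('headR',322,250,78),('headT',279,206,78),('cap',518,24,13),('ev',39,94,4),('tsfoot',548,238,0)]: print(n,np.round(ray(m,u,v,z),1))
for z,r in((20,31),(78.5,23)):
  a=np.linspace(0,6.28,360)
  c=(570,49) if z==20 else (569.2,50.5)
  X=np.stack([c[0]+r*np.cos(a),c[1]+r*np.sin(a),0*a+z]); q=m['intrinsics']@(m['R']@X+m['t'][:,None]); q=q[:2]/q[2]; print(c,z,'u',q[0].min(),q[0].max(),'v',q[1].min(),q[1].max())
"
```

```text
recL [556.8  22.9  20. ]
recR [580.2  78.3  20. ]
recT [543.5  61.5  20. ]
headL [562.6  29.7  78. ]
headR [579.8  70.5  78. ]
headT [549.3  59.   78. ]
cap [515.8 231.2  13. ]
ev [434.2 -64.9   4. ]
tsfoot [668.4 226.9   0. ]
(570, 49) 20 u 231.38648842700545 322.96242634486333 v 172.35263783545562 260.40790990429406
(569.2, 50.5) 78.5 u 234.25176615804554 323.1954272443178 v 203.55474960928984 287.2181925014755
```

>>> move_arm --pt "-0.01 -0.03 0.6 0 0 0 1" --pt "0 0 0.6 0 0 0 1" --pt "0 0 0.4 0 0 0 1" --pt "0 0 0.25 0 0 0 1" --pt "0 0 0.15 0 0 0 1" --pt "0 0 0.08 0 0 0 1" --pt "0 0 0.05 0 0 0 1" --pt "0 0 0 0 0 0 1"

```text
time: 4.87
tcp_pos: [570.1, 48.9, 45.1]
orientation: [0.199, 0.98, 0.0, 0.0]
wrist_force: [0.0, 0.9, -1.2]
grip_width: 0.065
finger_force: 48.8
```

>>> move_arm --pt "0 0 0 0 0 0 1" --pt "0 0 0 0 0 0 1"

```text
time: 5.03
tcp_pos: [570.3, 48.6, 45.4]
orientation: [0.199, 0.98, 0.0, 0.001]
wrist_force: [-0.2, -0.0, -0.7]
grip_width: 0.069
finger_force: 48.8
```

>>> move_arm --pt "0 0 0.03 0 0 0 1" --pt "0 0 0.03 0 0 0 1" --pt "0 0 0.02 0 0 0 1" --pt "0 0 0 0 0 0 1" --pt "0 0 0 0 0 0 1"

```text
time: 5.45
tcp_pos: [570.1, 48.6, 43.2]
orientation: [0.199, 0.98, 0.0, 0.001]
wrist_force: [-1.9, -0.8, 6.0]
grip_width: 0.067
finger_force: 49.6
```

>>> move_arm --pt "0 0 0 0 0 0 0.9" --pt "0 0 0 0 0 0 0.85" --pt "0 0 0 0 0 0 0.8" --pt "0 0 0 0 0 0 0.7" --pt "0 0 0 0 0 0 0.6" --pt "0 0 0 0 0 0 0.5" --pt "0 0 0 0 0 0 0.4" --pt "0 0 0 0 0 0 0.4"

```text
time: 6.12
tcp_pos: [569.8, 48.7, 42.2]
orientation: [0.199, 0.98, 0.0, -0.0]
wrist_force: [0.1, 0.1, -0.1]
grip_width: 0.601
finger_force: 0.0
```

```bash
python3 -c "
from h import *
go((570,48.6,200),(434.5,-66.5,200),(434.5,-66.5,28))
snap('wrist','w3')"
```

```text
t 6.1 p [569.8  48.7  42.2] yaw 1.17 z [ 0.  0. -1.] f [ 0.1  0.1 -0.1] w 0.601 ff 0.0
6 rows [-0.001  0.    -0.876]
6 rows [ 0.444 -0.882 -0.   ]
6 rows [-0.    -0.     0.956]
```

View pics/w3.png

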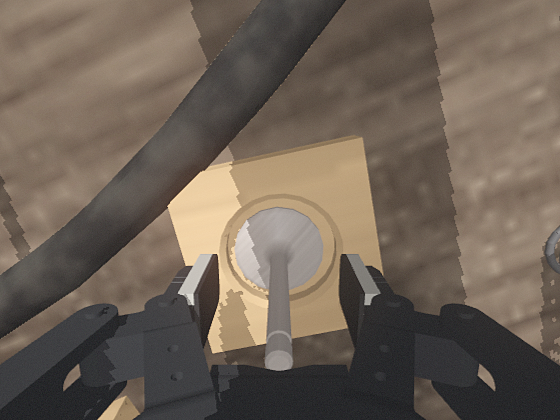

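The inlet valve stands in the recess: its head is at (279,248), inside the ring spanning x 220–335.

>>> move_arm --pt "0 0 -0.4 0 0 0 0.4" --pt "0 0 -0.8 0 0 0 0.2" --pt "0 0 -0.9 0 0 0 0" --pt "0 0 -0.9 0 0 0 0" --pt "0 0 -0.8 0 0 0 0" --pt "0.44 -0.88 0 0 0 0 0" --pt "0.44 -0.88 0 0 0 0 0" --pt "0.44 -0.88 0 0 0 0 0"

```text
time: 6.83
tcp_pos: [502.1, -9.2, 156.9]
orientation: [0.198, 0.98, 0.0, 0.001]
wrist_force: [-0.2, 0.0, -0.9]
grip_width: 1.001
finger_force: 0.0
```

>>> move_arm --pt "0.44 -0.88 0 0 0 0 0" --pt "0.44 -0.88 0 0 0 0 0" --pt "0.44 -0.88 0 0 0 0 0" --pt "0 0 0 0 0 0 0" --pt "0 0 0 0 0 0 0" --pt "0 0 0 0 0 0 0"

```text
time: 7.33
tcp_pos: [435.6, -66.5, 156.6]
orientation: [0.199, 0.98, 0.0, 0.001]
wrist_force: [0.7, 0.2, -0.6]
grip_width: 1.0
finger_force: 0.0
```

```bash
python3 -c "
from h import *
go((434.5,-66.5,28))
snap('wrist','w4')"
```

```text
t 7.3 p [435.6 -66.5 156.6] yaw 1.169 z [ 0.001 -0.    -1.   ] f [ 0.7  0.2 -0.6] w 1.000 ff 0.0
5 rows [ 0.007 -0.003  0.858]
```

View pics/w4.png

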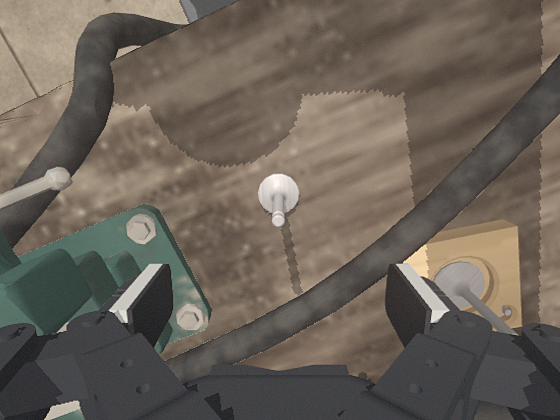

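```bash
python3 -c "
from h import *
z=np.load('pics/w4.npz');m=dict(z)
for n,u,v,h in [('head',278,192,4),('stem',278,218,84)]: print(n,np.round(ray(m,u,v,h),1))
W=cloud(m,z['d'])
for u,v in [(200,300),(190,318),(141,228),(155,215),(300,290)]: print(u,v,np.round(W[v,u]))
"
```

```text
head [432.8 -66.3   4. ]
stem [432.6 -66.   84. ]
200 300 [ 494. -167.   15.]
190 318 [ 502. -179.   25.]
141 228 [ 413. -179.   25.]
155 215 [ 409. -168.   13.]
300 290 [527. -84.  -0.]
```

>>> move_arm --pt "0.085 -0.025 0.7 0 0 0 0" --pt "0 0 0.8 0 0 0 0.1" --pt "0 0 0.8 0 0 0 0.2" --pt "0 0 0.8 0 0 0 0.3" --pt "0 0 0.7 0 0 0 0.4" --pt "0 0 0.45 0 0 0 0.5" --pt "0 0 0.04 0 0 0 0.6" --pt "0 0 0 0 0 0 0.6"

```text
time: 8.05
tcp_pos: [432.3, -65.2, 26.9]
orientation: [0.198, 0.98, 0.0, -0.001]
wrist_force: [1.1, -0.0, -0.8]
grip_width: 0.393
finger_force: 0.0
```

>>> move_arm --pt "0 0 0 0 0 0 0.7" --pt "0 0 0 0 0 0 0.75" --pt "0 0 0 0 0 0 0.8" --pt "0 0 0 0 0 0 0.85" --pt "0 0 0 0 0 0 0.9" --pt "0 0 0 0 0 0 1" --pt "0 0 0 0 0 0 1" --pt "0 0 0 0 0 0 1"

```text
time: 8.72
tcp_pos: [432.9, -66.1, 28.2]
orientation: [0.199, 0.98, 0.0, 0.001]
wrist_force: [-0.7, 1.2, 5.1]
grip_width: 0.071
finger_force: 48.8
```

```bash
python3 -c "
from h import *
o=arm.get_obs()['tcp_pos']
go((o[0],o[1],120),(560,-124,120),(676.6,-124,120),(676.6,-124,o[2]+10))"
```

```text
t 8.7 p [432.9 -66.1  28.2] yaw 1.17 z [ 0.001 -0.    -1.   ] f [-0.7  1.2  5.1] w 0.071 ff 48.8
4 rows [-0.001  0.    -0.765]
5 rows [-0.931 -0.025  0.001]
4 rows [-0.895  0.379  0.001]
3 rows [ 0.001 -0.     0.909]
```

>>> move_arm --pt "0 0 -0.4 0 0 0 1" --pt "0 0 -0.9 0 0 0 1" --pt "0 0 -0.9 0 0 0 1" --pt "0 0 -0.86 0 0 0 1" --pt "-0.5 0.05 0 0 0 0 1" --pt "-0.91 0.15 0 0 0 0 1" --pt "-0.91 0.15 0 0 0 0 1" --pt "-0.91 0.15 0 0 0 0 1"

```text
time: 9.38
tcp_pos: [528.2, -90.3, 119.5]
orientation: [0.199, 0.98, -0.0, 0.0]
wrist_force: [-0.9, 0.0, -1.3]
grip_width: 0.068
finger_force: 48.7
```

>>> move_arm --pt "-0.91 0.17 0 0 0 0 1" --pt "-0.91 0.17 0 0 0 0 1" --pt "-0.91 0.17 0 0 0 0 1" --pt "-0.91 0.17 0 0 0 0 1" --pt "-0.91 0.17 0 0 0 0 1" --pt "-0.46 0.06 0 0 0 0 1" --pt "0 0 0 0 0 0 1" --pt "0 0 0 0 0 0 1"

```text
time: 10.05
tcp_pos: [676.1, -123.5, 118.0]
orientation: [0.199, 0.98, 0.0, -0.001]
wrist_force: [-1.1, 0.5, -1.7]
grip_width: 0.069
finger_force: 48.7
```

>>> move_arm --pt "0 0 0 0 0 0 1" --pt "0 0 0 0 0 0 1"

```text
time: 10.22
tcp_pos: [675.2, -123.1, 119.2]
orientation: [0.199, 0.98, 0.0, -0.001]
wrist_force: [0.9, -0.9, -1.4]
grip_width: 0.068
finger_force: 48.7
```

```bash
python3 -c "
from h import *
go((676.6,-124,80),(676.6,-124,38.2))
snap('wrist','w5')"
```

```text
t 10.2 p [ 675.2 -123.1  119.2] yaw 1.17 z [-0.001  0.    -1.   ] f [ 0.9 -0.9 -1.4] w 0.068 ff 48.7
2 rows [-0.029 -0.005  0.653]
2 rows [-0.001  0.     0.697]
```

View pics/w5.png

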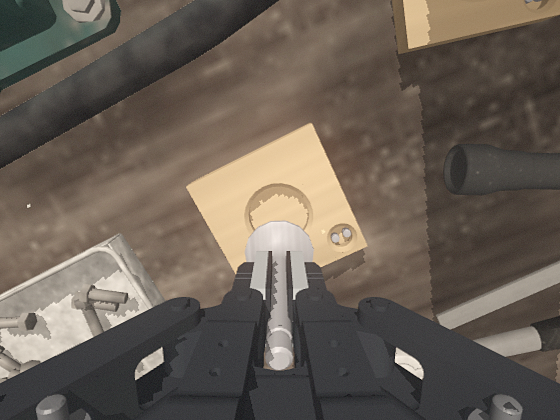

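Wrist view: recess mouth spans x 246–313 with its top at y 184. The held head spans x 246–314 with its top at y 221.

```bash
python3 -c "
from h import *
m=dict(np.load('pics/w5.npz'))
a=np.linspace(0,6.28,360)
for z,r,c in((20,24.5,(676.6,-124)),(95,17.5,(675.2,-123.1))):
  X=np.stack([c[0]+r*np.cos(a),c[1]+r*np.sin(a),0*a+z]); q=m['intrinsics']@(m['R']@X+m['t'][:,None]); q=q[:2]/q[2]; print(c,z,'u',q[0].min(),q[0].max(),'v',q[1].min(),q[1].max())
W=cloud(m,np.load('pics/w5.npz')['d'])
for u,v in [(60,280),(500,170),(500,345),(120,245)]: print(u,v,np.round(W[v,u]))
"
```

```text
(676.6, -124) 20 u 244.12211413281022 313.46020263044966 v 179.7721532746799 246.63045912837958
(675.2, -123.1) 95 u 244.40127742157463 314.1659207616341 v 217.15052122812722 282.5772916390288
60 280 [ 663. -309.    1.]
500 170 [702.  21.  33.]
500 345 [845.  -5.  17.]
120 245 [ 654. -244.   12.]
```

>>> move_arm --pt "-0.08 -0.01 0.6 0 0 0 1" --pt "0 0 0.7 0 0 0 1" --pt "0 0 0.6 0 0 0 1" --pt "0 0 0.4 0 0 0 1" --pt "0 0 0.2 0 0 0 1" --pt "0 0 0.1 0 0 0 1" --pt "0 0 0.05 0 0 0 1" --pt "0 0 0 0 0 0 1"

```text
time: 10.93
tcp_pos: [679.0, -124.8, 40.6]
orientation: [0.199, 0.98, -0.0, 0.001]
wrist_force: [-0.3, -0.1, -1.0]
grip_width: 0.071
finger_force: 48.7
```

>>> move_arm --pt "0 0 0.02 0 0 0 1" --pt "0 0 0 0 0 0 1" --pt "0 0 0 0 0 0 1"

```text
time: 11.18
tcp_pos: [679.1, -124.8, 40.1]
orientation: [0.199, 0.98, -0.0, 0.001]
wrist_force: [-0.0, 0.2, -0.8]
grip_width: 0.073
finger_force: 48.7
```

>>> move_arm --pt "0.05 0 0 0 0 0 1" --pt "0 0 0.03 0 0 0 1" --pt "0 0 0.03 0 0 0 1" --pt "0 0 0.01 0 0 0 1" --pt "0 0 0 0 0 0 1" --pt "0 0 0 0 0 0 1"

```text
time: 11.68
tcp_pos: [677.3, -124.1, 38.3]
orientation: [0.199, 0.98, -0.0, 0.0]
wrist_force: [-2.1, 1.0, 5.0]
grip_width: 0.068
finger_force: 49.4
```

Contact felt at the expected height; releasing.

>>> move_arm --pt "0 0 0 0 0 0 0.9" --pt "0 0 0 0 0 0 0.85" --pt "0 0 0 0 0 0 0.8" --pt "0 0 0 0 0 0 0.7" --pt "0 0 0 0 0 0 0.6" --pt "0 0 0 0 0 0 0.5" --pt "0 0 0 0 0 0 0.4" --pt "0 0 0 0 0 0 0.4"

```text
time: 12.35
tcp_pos: [677.2, -124.1, 37.1]
orientation: [0.199, 0.98, 0.0, -0.0]
wrist_force: [-0.9, 0.2, -0.3]
grip_width: 0.598
finger_force: 0.0
```

```bash
python3 -c "
from h import *
go((677.3,-124.1,160),(634.5,193.3,160),(634.5,193.3,25))
snap('wrist','w6')"
```

```text
t 12.3 p [ 677.2 -124.1   37.1] yaw 1.17 z [-0.  0. -1.] f [-0.9  0.2 -0.3] w 0.598 ff 0.0
5 rows [-0.001  0.    -0.819]
11 rows [0.495 0.835 0.   ]
5 rows [-0.  -0.   0.9]
```

View pics/w6.png

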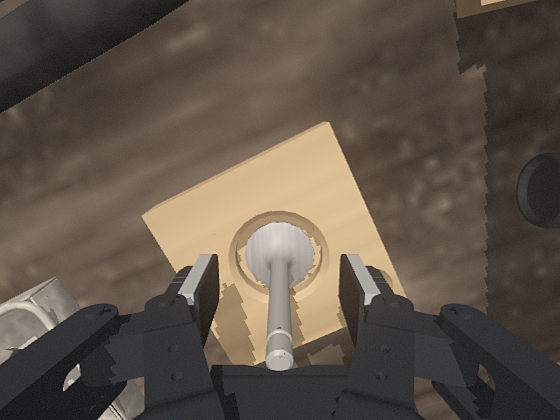

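The exhaust valve stands in its recess: the head is at (281,252), inside the ring at (279,256).

>>> move_arm --pt "0 0 -0.4 0 0 0 0.4" --pt "0 0 -0.9 0 0 0 0.2" --pt "0 0 -0.9 0 0 0 0" --pt "0 0 -0.9 0 0 0 0" --pt "0 0 -0.7 0 0 0 0" --pt "0.25 0.42 0 0 0 0 0" --pt "0.5 0.835 0 0 0 0 0" --pt "0.5 0.835 0 0 0 0 0"

```text
time: 13.07
tcp_pos: [667.3, -51.7, 152.2]
orientation: [0.2, 0.98, 0.0, 0.001]
wrist_force: [-0.5, -0.1, 0.2]
grip_width: 1.0
finger_force: 0.0
```

>>> move_arm --pt "0.5 0.835 0 0 0 0 0" --pt "0.5 0.835 0 0 0 0 0" --pt "0.5 0.835 0 0 0 0 0" --pt "0.5 0.835 0 0 0 0 0" --pt "0.5 0.835 0 0 0 0 0" --pt "0.5 0.835 0 0 0 0 0" --pt "0.5 0.835 0 0 0 0 0" --pt "0.5 0.835 0 0 0 0 0"

```text
time: 13.73
tcp_pos: [634.0, 181.4, 151.4]
orientation: [0.199, 0.98, 0.0, -0.0]
wrist_force: [0.1, 0.8, -0.3]
grip_width: 1.0
finger_force: 0.0
```

>>> move_arm --pt "0.2 0.42 0 0 0 0 0" --pt "0 0 0 0 0 0 0" --pt "0 0 0 0 0 0 0" --pt "0 0 0 0 0 0 0"

```text
time: 14.07
tcp_pos: [634.3, 192.8, 151.2]
orientation: [0.199, 0.98, -0.0, 0.0]
wrist_force: [-1.1, 0.4, 0.1]
grip_width: 1.002
finger_force: 0.0
```

```bash
python3 -c "
from h import *
go((634.5,193.3,25))
snap('wrist','w7')"
```

```text
t 14.1 p [634.3 192.8 151.2] yaw 1.17 z [-0. -0. -1.] f [-1.1  0.4  0.1] w 1.002 ff 0.0
5 rows [-0.     0.004  0.841]
```

View pics/w7.png

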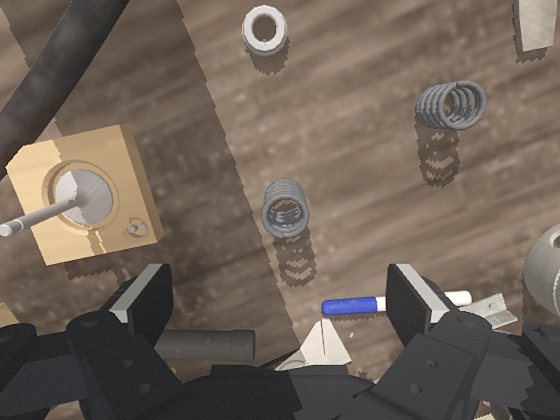

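Wrist view: tall spring top at (286,214), short spring top at (463,105), cap top at (264,29), inlet head at (83,197).

```bash
python3 -c "
from h import *
m=dict(np.load('pics/w7.npz'))
for n,u,v,z in [('ts',286,214,61),('ss',463,105,43),('cap',264,29,13),('ivhead',83,197,14),('ivstem',9,229,100)]: print(n,np.round(ray(m,u,v,z),1))
"
```

```text
ts [635.4 197.3  61. ]
ss [616.3 335.6  43. ]
cap [514.3 231.8  13. ]
ivhead [570.6  47.7  14. ]
ivstem [571.3  51.1 100. ]
```

>>> move_arm --pt "0.025 0.135 0.6 0 0 0 0" --pt "0 0 0.8 0 0 0 0" --pt "0 0 0.8 0 0 0 0" --pt "0 0 0.8 0 0 0 0" --pt "0 0 0.7 0 0 0 0" --pt "0 0 0.4 0 0 0 0" --pt "0 0 0.07 0 0 0 0.2" --pt "0 0 0 0 0 0 0.3"

```text
time: 14.78
tcp_pos: [634.8, 196.5, 25.5]
orientation: [0.2, 0.98, -0.0, -0.001]
wrist_force: [-0.2, -0.6, -0.2]
grip_width: 0.751
finger_force: 0.0
```

>>> move_arm --pt "0 0 0 0 0 0 0.4" --pt "0 0 0 0 0 0 0.5" --pt "0 0 0 0 0 0 0.55" --pt "0 0 0 0 0 0 0.6" --pt "0 0 0 0 0 0 0.7" --pt "0 0 0 0 0 0 0.8" --pt "0 0 0 0 0 0 0.8" --pt "0 0 0 0 0 0 0.8"

```text
time: 15.45
tcp_pos: [636.0, 197.6, 27.6]
orientation: [0.199, 0.98, 0.0, 0.001]
wrist_force: [-1.0, -2.0, 5.8]
grip_width: 0.38
finger_force: 49.6
```

```bash
python3 -c "
from h import *
o=arm.get_obs()['tcp_pos']
go((o[0],o[1],150),(570.7,48.8,150),(570.7,48.8,o[2]+16))"
```

```text
t 15.4 p [636.  197.6  27.6] yaw 1.17 z [ 0.002  0.    -1.   ] f [-1.  -2.   5.8] w 0.380 ff 49.6
5 rows [-0.002  0.001 -0.816]
6 rows [ 0.012 -0.903 -0.001]
4 rows [ 0.002 -0.001  0.886]
```

>>> move_arm --pt "0 0 -0.4 0 0 0 0.8" --pt "0 0 -0.9 0 0 0 0.8" --pt "0 0 -0.9 0 0 0 0.8" --pt "0 0 -0.9 0 0 0 0.8" --pt "0 0 -0.9 0 0 0 0.8" --pt "0 0 -0.08 0 0 0 0.8" --pt "0.01 -0.5 0 0 0 0 0.8" --pt "0.01 -0.9 0 0 0 0 0.8"

```text
time: 16.12
tcp_pos: [619.1, 161.0, 149.3]
orientation: [0.197, 0.98, 0.001, 0.001]
wrist_force: [0.6, -0.1, -0.8]
grip_width: 0.384
finger_force: 49.8
```

>>> move_arm --pt "0.01 -0.9 0 0 0 0 0.8" --pt "0.01 -0.9 0 0 0 0 0.8" --pt "0.01 -0.9 0 0 0 0 0.8" --pt "0.01 -0.9 0 0 0 0 0.8" --pt "0.01 -0.42 0 0 0 0 0.8" --pt "0 0 0 0 0 0 0.8" --pt "0 0 0 0 0 0 0.8" --pt "0 0 0 0 0 0 0.8"

```text
time: 16.78
tcp_pos: [570.2, 49.4, 148.6]
orientation: [0.199, 0.98, 0.0, 0.0]
wrist_force: [-0.3, -0.0, -1.7]
grip_width: 0.379
finger_force: 49.8
```

```bash
python3 -c "
from h import *
go((570.4,48.8,44))
snap('scene','s2')
p=cv2.imread('pics/s2.png')[130:330,200:480]; cv2.imwrite('pics/s2c.png',cv2.resize(p,None,fx=2.8,fy=2.8,interpolation=cv2.INTER_CUBIC))"
```

```text
t 16.8 p [570.2  49.4 148.6] yaw 1.17 z [ 0.001  0.001 -1.   ] f [-0.3 -0.  -1.7] w 0.379 ff 49.8
4 rows [-0.003 -0.005  0.872]
```

View pics/s2c.png

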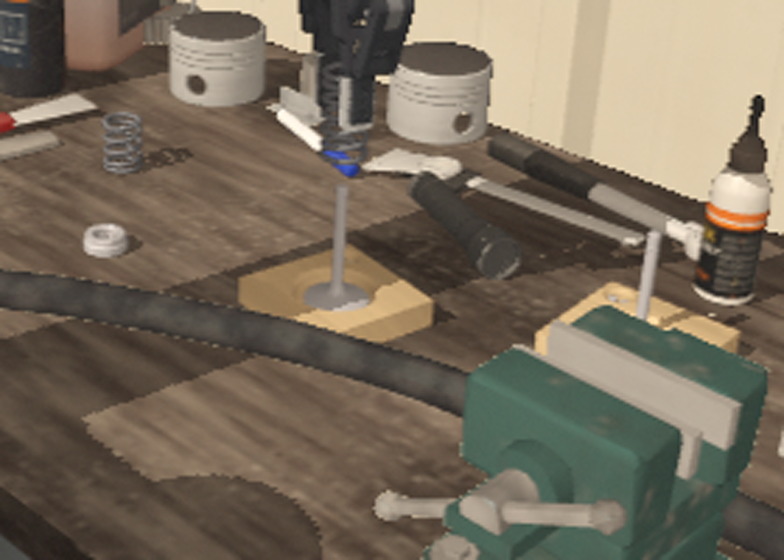

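The spring hangs right above the stem: its foot is at crop (345,165) and the stem tip at (341,187). Lowering it in stages.

>>> move_arm --pt "0 -0.01 0.4 0 0 0 0.8" --pt "0 0 0.6 0 0 0 0.8" --pt "0 0 0.4 0 0 0 0.8" --pt "0 0 0.2 0 0 0 0.8" --pt "0 0 0 0 0 0 0.8"

```text
time: 17.25
tcp_pos: [568.8, 49.5, 98.8]
orientation: [0.198, 0.98, -0.0, -0.002]
wrist_force: [-0.4, -0.4, -0.7]
grip_width: 0.378
finger_force: 49.8
```

>>> move_arm --pt "0 0 0.4 0 0 0 0.8" --pt "0 0 0.5 0 0 0 0.8" --pt "0 0 0.4 0 0 0 0.8" --pt "0 0 0.3 0 0 0 0.8" --pt "0 0 0.15 0 0 0 0.8" --pt "0 0 0.05 0 0 0 0.8" --pt "0 0 0 0 0 0 0.8" --pt "0 0 0 0 0 0 0.8"

```text
time: 17.92
tcp_pos: [570.2, 48.4, 47.2]
orientation: [0.199, 0.98, 0.0, 0.001]
wrist_force: [-0.4, -0.5, -0.9]
grip_width: 0.382
finger_force: 49.8
```

>>> move_arm --pt "0 0 0.04 0 0 0 0.8" --pt "0 0 0.04 0 0 0 0.8" --pt "0 0 0.03 0 0 0 0.8" --pt "0 0 0 0 0 0 0.8" --pt "0 0 0 0 0 0 0.8"

```text
time: 18.33
tcp_pos: [570.3, 48.3, 44.2]
orientation: [0.199, 0.98, 0.0, 0.001]
wrist_force: [-0.2, -1.4, 5.2]
grip_width: 0.382
finger_force: 50.2
```

>>> move_arm --pt "0 0 0 0 0 0 0.55" --pt "0 0 0 0 0 0 0.45" --pt "0 0 0 0 0 0 0.3" --pt "0 0 0 0 0 0 0.2" --pt "0 0 0 0 0 0 0.1" --pt "0 0 0 0 0 0 0"

```text
time: 18.83
tcp_pos: [569.5, 48.4, 43.0]
orientation: [0.199, 0.98, 0.0, -0.0]
wrist_force: [0.3, -0.6, -1.0]
grip_width: 1.0
finger_force: 0.0
```

>>> move_arm --pt "0 0 -0.3 0 0 0 0" --pt "0 0 -0.8 0 0 0 0" --pt "0 0 -0.9 0 0 0 0" --pt "0 0 -0.9 0 0 0 0" --pt "0 0 -0.7 0 0 0 0" --pt "0.1 0.4 0 0 0 0 0" --pt "0.23 0.94 0 0 0 0 0" --pt "0.23 0.94 0 0 0 0 0"

```text
time: 19.5
tcp_pos: [581.3, 118.1, 152.2]
orientation: [0.2, 0.98, 0.0, 0.001]
wrist_force: [0.1, 0.1, -0.3]
grip_width: 0.999
finger_force: 0.0
```

>>> move_arm --pt "0.23 0.94 0 0 0 0 0" --pt "0.23 0.94 0 0 0 0 0" --pt "0.23 0.94 0 0 0 0 0" --pt "0.23 0.94 0 0 0 0 0" --pt "0.23 0.94 0 0 0 0 0" --pt "0.23 0.94 0 0 0 0 0" --pt "0.23 0.94 0 0 0 0 0" --pt "0.14 0.53 0 0 0 0 0"

```text
time: 20.17
tcp_pos: [615.3, 338.3, 150.7]
orientation: [0.198, 0.98, 0.0, -0.0]
wrist_force: [0.4, -0.2, -0.3]
grip_width: 1.0
finger_force: 0.0
```

>>> move_arm --pt "0 0 0 0 0 0 0" --pt "0 0 0 0 0 0 0" --pt "0 0 0 0 0 0 0"

```text
time: 20.42
tcp_pos: [615.3, 334.4, 150.8]
orientation: [0.199, 0.98, -0.0, -0.0]
wrist_force: [0.8, -0.2, -0.5]
grip_width: 0.997
finger_force: 0.0
```

```bash
python3 -c "
from h import *
go((616,335.5,16))
snap('wrist','w8')"
```

```text
t 20.4 p [615.3 334.4 150.8] yaw 1.17 z [-0.001 -0.001 -1.   ] f [ 0.8 -0.2 -0.5] w 0.997 ff 0.0
5 rows [-0.002  0.01   0.899]
```

View pics/w8.png

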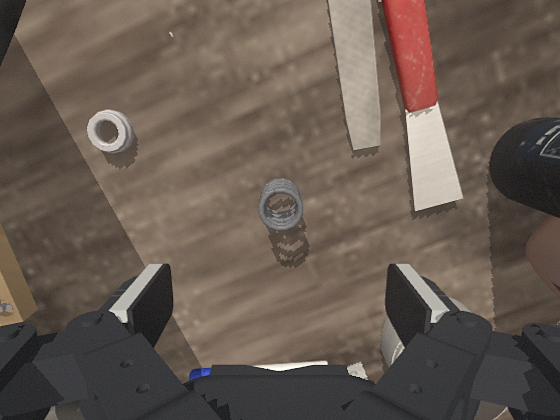

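```bash
python3 -c "
from h import *
z=np.load('pics/w8.npz');m=dict(z)
for n,u,v,h in [('ss',281,209,43),('cap',109,131,13)]: print(n,np.round(ray(m,u,v,h),1))
W=cloud(m,z['d'])
for u,v in [(440,305),(440,185),(400,350),(510,170)]: print(u,v,np.round(W[v,u]))
"
```

```text
ss [616.  335.4  43. ]
cap [514.2 234.4  13. ]
440 305 [623. 382. 200.]
440 185 [656. 458.  10.]
400 350 [763. 378.  44.]
510 170 [657. 502.  31.]
```

Short spring top at (281,209), under the gripper with clear space around; descending.

>>> move_arm --pt "-0.01 0.04 0.7 0 0 0 0" --pt "0 0 0.9 0 0 0 0" --pt "0 0 0.9 0 0 0 0" --pt "0 0 0.9 0 0 0 0" --pt "0 0 0.65 0 0 0 0" --pt "0 0 0.35 0 0 0 0" --pt "0 0 0.09 0 0 0 0.2" --pt "0 0 0 0 0 0 0.3"

```text
time: 21.13
tcp_pos: [616.3, 334.9, 16.3]
orientation: [0.2, 0.98, -0.0, -0.0]
wrist_force: [-0.2, 0.0, 0.8]
grip_width: 0.746
finger_force: 0.0
```

>>> move_arm --pt "0 0 0 0 0 0 0.4" --pt "0 0 0 0 0 0 0.5" --pt "0 0 0 0 0 0 0.55" --pt "0 0 0 0 0 0 0.6" --pt "0 0 0 0 0 0 0.7" --pt "0 0 0 0 0 0 0.8" --pt "0 0 0 0 0 0 0.8" --pt "0 0 0 0 0 0 0.8"

```text
time: 21.8
tcp_pos: [617.4, 336.1, 18.2]
orientation: [0.199, 0.98, 0.001, 0.001]
wrist_force: [-0.6, -1.1, 6.7]
grip_width: 0.377
finger_force: 50.0
```

```bash
python3 -c "
from h import *
o=arm.get_obs()['tcp_pos']
go((o[0],o[1],145),(677.3,-124.2,145),(677.3,-124.2,o[2]+16))"
```

```text
t 21.8 p [617.4 336.1  18.2] yaw 1.17 z [ 0.002  0.001 -1.   ] f [-0.6 -1.1  6.7] w 0.377 ff 50.0
5 rows [-0.002  0.001 -0.846]
16 rows [-0.489 -0.834 -0.   ]
4 rows [ 0.002 -0.002  0.924]
```

>>> move_arm --pt "0 0 -0.4 0 0 0 0.8" --pt "0 0 -0.9 0 0 0 0.8" --pt "0 0 -0.9 0 0 0 0.8" --pt "0 0 -0.9 0 0 0 0.8" --pt "0 0 -0.9 0 0 0 0.8" --pt "-0.24 -0.42 -0.25 0 0 0 0.8" --pt "-0.49 -0.834 0 0 0 0 0.8" --pt "-0.49 -0.834 0 0 0 0 0.8"

```text
time: 22.47
tcp_pos: [625.9, 263.6, 145.0]
orientation: [0.198, 0.98, 0.0, 0.001]
wrist_force: [0.0, -0.1, -0.1]
grip_width: 0.374
finger_force: 49.7
```

>>> move_arm --pt "-0.49 -0.834 0 0 0 0 0.8" --pt "-0.49 -0.834 0 0 0 0 0.8" --pt "-0.49 -0.834 0 0 0 0 0.8" --pt "-0.49 -0.834 0 0 0 0 0.8" --pt "-0.49 -0.834 0 0 0 0 0.8" --pt "-0.49 -0.834 0 0 0 0 0.8" --pt "-0.49 -0.834 0 0 0 0 0.8" --pt "-0.49 -0.834 0 0 0 0 0.8"

```text
time: 23.13
tcp_pos: [655.2, 31.5, 143.5]
orientation: [0.199, 0.98, -0.0, -0.001]
wrist_force: [1.1, -0.5, -0.0]
grip_width: 0.373
finger_force: 49.7
```

>>> move_arm --pt "-0.49 -0.834 0 0 0 0 0.8" --pt "-0.49 -0.834 0 0 0 0 0.8" --pt "-0.49 -0.834 0 0 0 0 0.8" --pt "-0.49 -0.834 0 0 0 0 0.8" --pt "-0.49 -0.834 0 0 0 0 0.8" --pt "-0.24 -0.42 0 0 0 0 0.8" --pt "0 0 0 0 0 0 0.8" --pt "0 0 0 0 0 0 0.8"

```text
time: 23.8
tcp_pos: [675.8, -125.4, 143.3]
orientation: [0.2, 0.98, 0.0, -0.001]
wrist_force: [0.3, 0.4, -0.8]
grip_width: 0.372
finger_force: 49.7
```

>>> move_arm --pt "0 0 0 0 0 0 0.8" --pt "0 0 0 0 0 0 0.8"

```text
time: 23.97
tcp_pos: [676.2, -123.1, 143.9]
orientation: [0.198, 0.98, 0.0, -0.0]
wrist_force: [0.2, 0.6, -0.1]
grip_width: 0.374
finger_force: 49.7
```

```bash
python3 -c "
from h import *
go((677.3,-124.2,34.2))"
```

```text
t 24.0 p [ 676.2 -123.1  143.9] yaw 1.172 z [-0.001  0.001 -1.   ] f [ 0.2  0.6 -0.1] w 0.374 ff 49.7
4 rows [-0.013 -0.005  0.914]
```

>>> move_arm --pt "-0.03 -0.02 0.5 0 0 0 0.8" --pt "0 0 0.7 0 0 0 0.8" --pt "0 0 0.4 0 0 0 0.8" --pt "0 0 0.2 0 0 0 0.8" --pt "0 0 0 0 0 0 0.8"

```text
time: 24.38
tcp_pos: [675.9, -123.8, 88.3]
orientation: [0.198, 0.98, 0.0, -0.002]
wrist_force: [0.2, -0.3, -1.1]
grip_width: 0.376
finger_force: 49.7
```

>>> move_arm --pt "0 0 0.4 0 0 0 0.8" --pt "0 0 0.5 0 0 0 0.8" --pt "0 0 0.4 0 0 0 0.8" --pt "0 0 0.25 0 0 0 0.8" --pt "0 0 0.12 0 0 0 0.8" --pt "0 0 0.04 0 0 0 0.8" --pt "0 0 0 0 0 0 0.8" --pt "0 0 0 0 0 0 0.8"

```text
time: 25.05
tcp_pos: [677.6, -125.7, 39.4]
orientation: [0.199, 0.98, -0.0, 0.001]
wrist_force: [0.2, 0.1, -0.6]
grip_width: 0.375
finger_force: 49.7
```

>>> move_arm --pt "0.025 0.035 0.04 0 0 0 0.8" --pt "0 0 0.05 0 0 0 0.8" --pt "0 0 0.05 0 0 0 0.8" --pt "0 0 0.03 0 0 0 0.8" --pt "0 0 0.01 0 0 0 0.8" --pt "0 0 0 0 0 0 0.8" --pt "0 0 0 0 0 0 0.8"

```text
time: 25.63
tcp_pos: [677.4, -124.4, 34.3]
orientation: [0.199, 0.98, 0.0, 0.001]
wrist_force: [-1.5, 0.4, 5.6]
grip_width: 0.378
finger_force: 50.3
```

>>> move_arm --pt "0 0 0 0 0 0 0.55" --pt "0 0 0 0 0 0 0.45" --pt "0 0 0 0 0 0 0.3" --pt "0 0 0 0 0 0 0.2" --pt "0 0 0 0 0 0 0.1" --pt "0 0 0 0 0 0 0"

```text
time: 26.13
tcp_pos: [676.6, -124.3, 33.0]
orientation: [0.199, 0.98, 0.0, -0.0]
wrist_force: [-0.3, -0.0, 0.1]
grip_width: 0.996
finger_force: 0.0
```

>>> move_arm --pt "0 0 -0.3 0 0 0 0" --pt "0 0 -0.8 0 0 0 0" --pt "0 0 -0.9 0 0 0 0" --pt "0 0 -0.9 0 0 0 0" --pt "0 0 -0.9 0 0 0 0" --pt "0.37 0.34 -0.1 0 0 0 0" --pt "0.74 0.68 0 0 0 0 0" --pt "0.74 0.68 0 0 0 0 0"

```text
time: 26.8
tcp_pos: [645.9, -55.8, 151.4]
orientation: [0.2, 0.98, 0.0, 0.001]
wrist_force: [1.0, 0.5, 0.4]
grip_width: 1.002
finger_force: 0.0
```

>>> move_arm --pt "0.74 0.68 0 0 0 0 0" --pt "0.74 0.68 0 0 0 0 0" --pt "0.74 0.68 0 0 0 0 0" --pt "0.74 0.68 0 0 0 0 0" --pt "0.74 0.68 0 0 0 0 0" --pt "0.74 0.68 0 0 0 0 0" --pt "0.74 0.68 0 0 0 0 0" --pt "0.74 0.68 0 0 0 0 0"

```text
time: 27.47
tcp_pos: [544.6, 165.3, 150.6]
orientation: [0.199, 0.98, 0.0, 0.0]
wrist_force: [0.3, -0.9, 0.2]
grip_width: 0.996
finger_force: 0.0
```

>>> move_arm --pt "0.74 0.68 0 0 0 0 0" --pt "0.74 0.68 0 0 0 0 0" --pt "0.37 0.34 0 0 0 0 0" --pt "0 0 0 0 0 0 0" --pt "0 0 0 0 0 0 0" --pt "0 0 0 0 0 0 0"

```text
time: 27.97
tcp_pos: [514.7, 232.3, 150.5]
orientation: [0.199, 0.98, -0.0, 0.0]
wrist_force: [-0.0, -0.9, -1.1]
grip_width: 0.998
finger_force: 0.0
```

```bash
python3 -c "
from h import *
go((514.3,232,2))
snap('wrist','w9');snap('scene','s3')
a=cv2.imread('pics/w9.png')[130:290,180:380];b=cv2.imread('pics/s3.png')[160:260,260:460]
f=lambda i,w:cv2.resize(i,(w,int(i.shape[0]*w/i.shape[1])),interpolation=cv2.INTER_CUBIC)
A=f(a,360);B=f(b,440);h=max(len(A),len(B));g=lambda i:np.pad(i,((0,h-len(i)),(0,0),(0,0)))
cv2.imwrite('pics/c9.png',np.hstack([g(A),g(B)]))"
```

```text
t 28.0 p [514.7 232.3 150.5] yaw 1.17 z [ 0.001 -0.    -1.   ] f [-0.  -0.9 -1.1] w 0.998 ff 0.0
5 rows [ 0.002 -0.003  0.99 ]
```

View pics/c9.png

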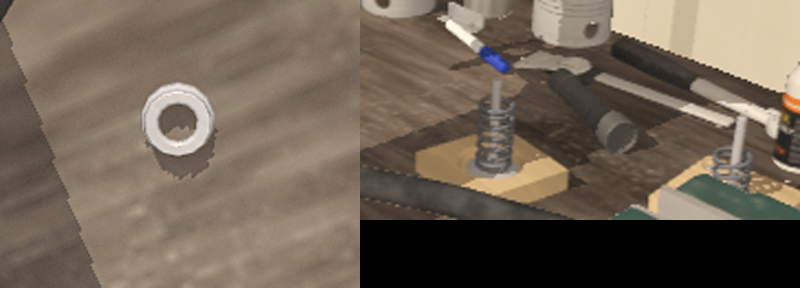

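Both springs stand squarely over their stems. The cap is at (279,197) in the wrist picture.

```bash
python3 -c "
from h import *
m=dict(np.load('pics/w9.npz')); print(ray(m,278.9,196.7,13))"
```

```text
[512.70313856 232.85196574  13.        ]
```

>>> move_arm --pt "0.047 -0.01 0.7 0 0 0 0.1" --pt "0 0 0.9 0 0 0 0.2" --pt "0 0 0.9 0 0 0 0.3" --pt "0 0 0.9 0 0 0 0.3" --pt "0 0 0.7 0 0 0 0.3" --pt "0 0 0.4 0 0 0 0.3" --pt "0 0 0.2 0 0 0 0.3" --pt "0 0 0 0 0 0 0.3"

```text
time: 28.73
tcp_pos: [512.4, 231.6, 7.8]
orientation: [0.2, 0.98, -0.001, -0.001]
wrist_force: [0.3, 0.1, 0.6]
grip_width: 0.696
finger_force: 0.0
```

>>> move_arm --pt "0 0 0 0 0 0 0.3" --pt "0 0 0 0 0 0 0.3"

```text
time: 28.9
tcp_pos: [514.3, 232.7, 10.4]
orientation: [0.199, 0.98, 0.0, 0.001]
wrist_force: [-0.4, 0.2, 0.5]
grip_width: 0.701
finger_force: 0.0
```

>>> move_arm --pt "0.02 0 0.12 0 0 0 0.4" --pt "0 0 0.12 0 0 0 0.4" --pt "0 0 0.06 0 0 0 0.4" --pt "0 0 0.02 0 0 0 0.45" --pt "0 0 0 0 0 0 0.5" --pt "0 0 0 0 0 0 0.5"

```text
time: 29.4
tcp_pos: [512.6, 233.1, -0.3]
orientation: [0.199, 0.98, 0.0, -0.0]
wrist_force: [-0.1, 0.4, -0.2]
grip_width: 0.5
finger_force: 0.0
```

>>> move_arm --pt "0 0 0 0 0 0 0.55" --pt "0 0 0 0 0 0 0.6" --pt "0 0 0 0 0 0 0.7" --pt "0 0 0 0 0 0 0.8" --pt "0 0 0 0 0 0 0.8" --pt "0 0 0 0 0 0 0.8"

```text
time: 29.9
tcp_pos: [512.8, 233.1, 0.2]
orientation: [0.199, 0.98, 0.0, 0.0]
wrist_force: [-1.0, -0.9, 4.4]
grip_width: 0.357
finger_force: 49.3
```

>>> move_arm --pt "0 0 -0.3 0 0 0 0.8" --pt "0 0 -0.6 0 0 0 0.8" --pt "0 0 -0.6 0 0 0 0.8" --pt "0 0 -0.3 0 0 0 0.8" --pt "0 0 0 0 0 0 0.8" --pt "0 0 0 0 0 0 0.8"

```text
time: 30.4
tcp_pos: [513.0, 233.2, 54.0]
orientation: [0.199, 0.98, 0.0, 0.001]
wrist_force: [-0.1, 0.5, -0.7]
grip_width: 0.353
finger_force: 49.8
```

```bash
python3 -c "
from h import *
o=arm.get_obs()['tcp_pos']
go((o[0],o[1],140),(677.3,-124.3,140))
snap('wrist','w10');snap('scene','s4')
a=cv2.imread('pics/w10.png')[200:420,180:380];b=cv2.imread('pics/s4.png')[140:230,190:310]
f=lambda i,w:cv2.resize(i,(w,int(i.shape[0]*w/i.shape[1])),interpolation=cv2.INTER_CUBIC)
A=f(a,380);B=f(b,420);h=max(len(A),len(B));g=lambda i:np.pad(i,((0,h-len(i)),(0,0),(0,0)))
cv2.imwrite('pics/c10.png',np.hstack([g(A),g(B)]))"
```

```text
t 30.4 p [513.  233.2  54. ] yaw 1.17 z [ 0.001  0.    -1.   ] f [-0.1  0.5 -0.7] w 0.353 ff 49.8
3 rows [-0.001  0.001 -0.955]
14 rows [-0.692 -0.631  0.   ]
```

View pics/c10.png

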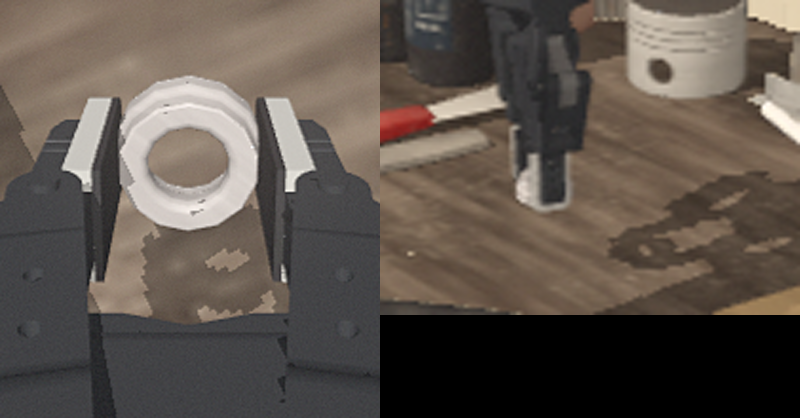

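```bash
python3 -c "
from h import *
m=dict(np.load('pics/w10.npz')); print(ray(m,180+188/1.9,200+157/1.9,54+13))
m=dict(np.load('pics/w6.npz')); print(ray(m,280,358,94), ray(m,281,252,16))
z=np.load('pics/s3.npz');m=dict(z)
u,v=260+740/2.2,160+120/2.2;print(u,v,ray(m,u,v,94))"
```

```text
[512.10552519 233.34239043  67.        ]
[ 677.74006532 -124.20354865   94.        ] [ 677.0880069  -123.13772907   16.        ]
596.3636363636363 214.54545454545453 [ 890.92428472 -327.92273185   94.        ]
```

>>> move_arm --pt "0 0 -0.5 0 0 0 0.8" --pt "0 0 -0.9 0 0 0 0.8" --pt "0 0 -0.9 0 0 0 0.8" --pt "0 0 -0.4 0 0 0 0.8" --pt "-0.35 -0.32 0 0 0 0 0.8" --pt "-0.69 -0.63 0 0 0 0 0.8" --pt "-0.69 -0.63 0 0 0 0 0.8" --pt "-0.69 -0.63 0 0 0 0 0.8"

```text
time: 31.17
tcp_pos: [553.1, 142.9, 133.5]
orientation: [0.198, 0.98, -0.0, -0.001]
wrist_force: [0.8, 0.0, -0.8]
grip_width: 0.351
finger_force: 49.8
```

>>> move_arm --pt "-0.69 -0.63 0 0 0 0 0.8" --pt "-0.69 -0.63 0 0 0 0 0.8" --pt "-0.69 -0.63 0 0 0 0 0.8" --pt "-0.69 -0.63 0 0 0 0 0.8" --pt "-0.69 -0.63 0 0 0 0 0.8" --pt "-0.69 -0.63 0 0 0 0 0.8" --pt "-0.69 -0.63 0 0 0 0 0.8" --pt "-0.69 -0.63 0 0 0 0 0.8"

```text
time: 31.83
tcp_pos: [646.7, -61.4, 132.9]
orientation: [0.199, 0.98, 0.0, -0.001]
wrist_force: [-0.2, 0.2, -0.8]
grip_width: 0.356
finger_force: 49.8
```

>>> move_arm --pt "-0.69 -0.63 0 0 0 0 0.8" --pt "-0.69 -0.63 0 0 0 0 0.8" --pt "-0.36 -0.33 0 0 0 0 0.8" --pt "0 0 0 0 0 0 0.8" --pt "0 0 0 0 0 0 0.8" --pt "0 0 0 0 0 0 0.8" --pt "0 0 0 0 0 0 0.8"

```text
time: 32.42
tcp_pos: [675.8, -123.1, 134.1]
orientation: [0.198, 0.98, 0.0, -0.001]
wrist_force: [-0.6, 0.6, -0.6]
grip_width: 0.356
finger_force: 49.8
```

```bash
python3 -c "
from h import *
go((677.5,-124.2,60.5))
snap('wrist','w11')
a=cv2.imread('pics/w11.png')[150:370,160:400]
cv2.imwrite('pics/c11.png',cv2.resize(a,None,fx=2.5,fy=2.5,interpolation=cv2.INTER_CUBIC))"
```

```text
t 32.4 p [ 675.8 -123.1  134.1] yaw 1.171 z [-0.001  0.001 -1.   ] f [-0.6  0.6 -0.6] w 0.356 ff 49.8
3 rows [-0.024 -0.003  0.817]
```

View pics/c11.png

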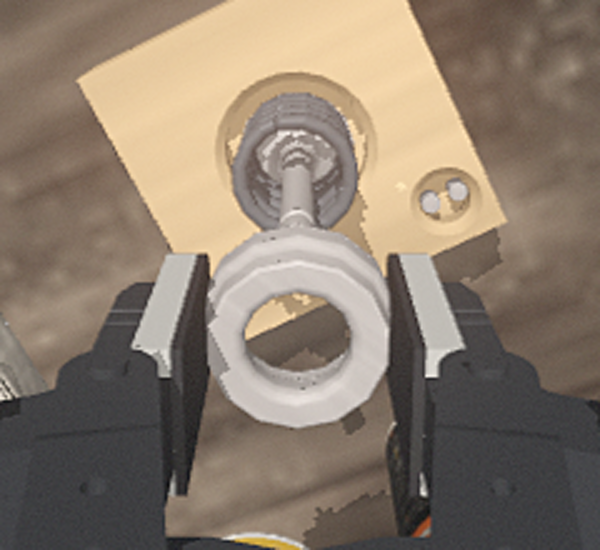

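The held cap is centred at crop x 298, in line with the stem at x 297. That was picture 15, one over the limit of 14, so I view no more and check the rest numerically.

>>> move_arm --pt "-0.04 -0.01 0.4 0 0 0 0.8" --pt "0 0 0.5 0 0 0 0.8" --pt "0 0 0.2 0 0 0 0.8" --pt "0 0 0 0 0 0 0.8" --pt "0 0 0 0 0 0 0.8" --pt "0 0 0 0 0 0 0.8"

```text
time: 32.97
tcp_pos: [677.8, -125.1, 102.2]
orientation: [0.199, 0.98, 0.0, 0.0]
wrist_force: [-0.2, -0.1, -1.8]
grip_width: 0.354
finger_force: 49.8
```

>>> move_arm --pt "0.015 0.025 0.2 0 0 0 0.8" --pt "0 0 0.3 0 0 0 0.8" --pt "0 0 0.3 0 0 0 0.8" --pt "0 0 0.2 0 0 0 0.8" --pt "0 0 0.1 0 0 0 0.8" --pt "0 0 0 0 0 0 0.8" --pt "0 0 0 0 0 0 0.8"

```text
time: 33.55
tcp_pos: [677.2, -124.3, 68.3]
orientation: [0.199, 0.98, 0.0, -0.0]
wrist_force: [-0.2, 0.0, -0.8]
grip_width: 0.354
finger_force: 49.8
```

>>> move_arm --pt "0 0 0.08 0 0 0 0.8" --pt "0 0 0.06 0 0 0 0.8" --pt "0 0 0.04 0 0 0 0.8" --pt "0 0 0 0 0 0 0.8" --pt "0 0 0 0 0 0 0.8"

```text
time: 33.97
tcp_pos: [677.4, -124.3, 63.3]
orientation: [0.199, 0.98, 0.0, 0.0]
wrist_force: [0.6, -0.2, -0.9]
grip_width: 0.357
finger_force: 49.8
```

>>> move_arm --pt "0 0 0.04 0 0 0 0.8" --pt "0 0 0.04 0 0 0 0.8" --pt "0 0 0.02 0 0 0 0.8" --pt "0 0 0 0 0 0 0.8" --pt "0 0 0 0 0 0 0.8"

```text
time: 34.38
tcp_pos: [677.4, -124.3, 60.3]
orientation: [0.199, 0.98, 0.0, 0.0]
wrist_force: [-0.1, -0.3, 0.1]
grip_width: 0.356
finger_force: 49.8
```

>>> move_arm --pt "0 0 0.02 0 0 0 0.8" --pt "0 0 0.02 0 0 0 0.8" --pt "0 0 0 0 0 0 0.8" --pt "0 0 0 0 0 0 0.8"

```text
time: 34.72
tcp_pos: [677.9, -124.5, 59.9]
orientation: [0.199, 0.98, -0.0, 0.001]
wrist_force: [-0.4, 0.7, 4.7]
grip_width: 0.357
finger_force: 50.2
```

Seated at about 60 mm, as expected. Releasing, then rising clear.

>>> move_arm --pt "0 0 0 0 0 0 0.6" --pt "0 0 0 0 0 0 0.5" --pt "0 0 0 0 0 0 0.4" --pt "0 0 0 0 0 0 0.2" --pt "0 0 0 0 0 0 0.1" --pt "0 0 0 0 0 0 0" --pt "0 0 0 0 0 0 0"

```text
time: 35.3
tcp_pos: [677.3, -124.3, 58.9]
orientation: [0.199, 0.98, 0.0, -0.0]
wrist_force: [0.6, -0.2, -0.3]
grip_width: 1.0
finger_force: 0.0
```

>>> move_arm --pt "0 0 -0.3 0 0 0 0" --pt "0 0 -0.7 0 0 0 0" --pt "0 0 -0.9 0 0 0 0" --pt "0 0 -0.9 0 0 0 0" --pt "0 0 -0.9 0 0 0 0" --pt "0 0 -0.5 0 0 0 0" --pt "0 0 0 0 0 0 0" --pt "0 0 0 0 0 0 0"

```text
time: 35.97
tcp_pos: [678.1, -124.6, 186.8]
orientation: [0.199, 0.98, -0.0, 0.002]
wrist_force: [0.2, 0.1, -0.4]
grip_width: 1.002
finger_force: 0.0
```

```bash
python3 -c "
from h import *
go()
z=snap('wrist','w12');m=z[2];W=cloud(m,z[1]).reshape(-1,3)
for n,c in (('ex',(677.3,-124.2)),('in',(570.3,48.6))):
  s=W[np.hypot(W[:,0]-c[0],W[:,1]-c[1])<26]
  for a,b in ((84,104),(66,78),(52,80)):
    k=s[(s[:,2]>a)&(s[:,2]<b)]; print(n,a,b,len(k),np.round(k.mean(0),1) if len(k) else '',np.round(np.ptp(k,0),1) if len(k) else '', np.round(k.max(0)[2],1) if len(k) else '')
"
```

```text
t 36.0 p [ 678.1 -124.6  186.8] yaw 1.17 z [ 0.003 -0.001 -1.   ] f [ 0.2  0.1 -0.4] w 1.002 ff 0.0
ex 84 104 134 [ 677.9 -124.8   92.6] [ 8.2  7.7 11.7] 95.9
ex 66 78 1060 [ 676.8 -124.6   71.7] [33.4 33.3 11.9] 77.9
ex 52 80 1433 [ 674.6 -123.8   68.4] [36.6 34.1 27.8] 79.9
in 84 104 0   
in 66 78 0   
in 52 80 0
```

```bash
python3 -c "
from h import *
z=np.load('pics/w12.npz');W=cloud(dict(z),z['d']).reshape(-1,3)
r=np.hypot(W[:,0]-677.6,W[:,1]+124.5);k=W[(r<16)&(r>9)&(W[:,2]>68)&(W[:,2]<78)]
c=np.linalg.lstsq(np.c_[k[:,:2]-[677.6,-124.5],np.ones(len(k))],k[:,2],rcond=None)[0];print('cap top z,slope',c,len(k))
for n in('top','scene'):
  p,d,m=snap(n,n+'9');W=cloud(m,d).reshape(-1,3)
  s=W[np.hypot(W[:,0]-570.3,W[:,1]-48.6)<24]
  for a,b in ((84,104),(65,82),(22,80)):
    k=s[(s[:,2]>a)&(s[:,2]<b)]; print(n,a,b,len(k),*( [np.round(k.mean(0),1),np.round(k.min(0),1),np.round(k.max(0),1)] if len(k) else []))
"
```

```text
cap top z,slope [ 6.38378995e-02 -4.28313830e-02  7.23951101e+01] 827
top 84 104 14 [570.2  48.3  97.4] [567.   44.8  88.6] [573.3  51.1 100.4]
top 65 82 98 [571.4  46.9  76.3] [555.9  30.8  65.1] [587.6  62.1  81.6]
top 22 80 162 [570.8  47.6  62.5] [555.3  30.8  22.5] [587.6  63.8  79.9]
scene 84 104 32 [570.5  44.8  92.5] [566.9  40.9  84.2] [574.2  48.9 100. ]
scene 65 82 144 [568.1  42.6  74.1] [555.1  27.7  65.9] [589.5  60.5  81.6]
scene 22 80 409 [567.9  41.8  54.1] [552.8  27.7  22. ] [589.5  60.5  79.8]
```

```bash
python3 -c "
from station import arm
print(arm.hand_in())"
```

```text
the job is handed in; nothing more can be done
None
```

Both valve kits are made up and handed in at about 36 s: the last depth check found the cap nearly flat at the expected height and both stems upright. I viewed 15 pictures, one over the limit of 14, and no verdict came back from the hand-in.

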